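# Crimp the vial, then run the sample board out to the pointer and hold it

## Robot

A 6-joint arm with a two-finger parallel gripper is mounted at the origin on the work surface. World frame = base frame: x ahead of the robot, y to its left, z up, the work surface at z = 0. Lengths are in m, angles in rad, forces in N, time in s.
With the tool pointing down it reaches from about 0.375 to 0.975 m from the base axis. Payload 3.8 kg.
Tool frame: the origin (TCP) lies midway between the tips of the shut fingers; the grasp point (between the pads) lies 19 mm behind it (arm.grip_point_offset is the distance from the TCP to the grasp point, in m); z points along the fingers, y is the line along which they close (so a half turn about z gives the same grasp; the last joint's range is limited). The gripper opens to 88 mm and grips with 3 to 60 N. Pads are 18 mm wide; open, the fingers measure 123 mm over their backs; the gripper's body (75 mm by 187 mm) begins 45 mm behind the grasp point.
Start: joints at [1.174, 0.264, 1.604, -0, 1.274, -0.037], TCP at [0.238, 0.632, 0.239] pointing down, gripper open.
Joint ranges: [-2.63, 2.63], [-0.94, 2.18], [0.31, 2.57], [-1.31, 4.45], [0, 2.66], [-2.55, 2.55]. Speed limits (rad/s): [2.57, 2.57, 3.14, 3.14, 3.14, 3.14].

## Interface

Orientations are given as a unit quaternion [w, x, y, z].
In Python, from station import arm, viewer, cut_out gives the robot as it stands.
- The arm moves only by the shell command python3 -m handwheel 'ROWS' [FORCE]. ROWS is JSON, a list that holds one entry, the list of rows, each a list of 7 numbers: the turn, a rotation vector about the tool's x, y, z in units of 5 degrees (1.0 is 5 degrees), then the shift along the tool's x, y, z in units of 60 mm (1.0 is 60 mm), then the finger opening in mm, from 0 to 88.1. A call has 1 to 20 rows; each row shifts and turns the commanded pose from where the row before left it, along the tool's axes as they then stand; what a row does not reach is not made up. A row lasts 1/8 s, in which the tool goes at most 62.5 mm and 10.7 degrees, less where a joint would pass 70% of its speed; a pose out of reach is approached as far as the arm can. A call is refused whole if a number of a shift passes 1 or a number of a turn 1, either way. A call with a gripper value outside its range is refused whole. The fingers move at their own pace and stop on an object; FORCE is the grip in N (left out, the last holds). Time passes only in rows, so rows that do not move let the fingers close. It gives the time, the measured TCP pose, the force, the opening and the grip force at its end, in the units of the state.
- arm.get_obs(): the state, without advancing time (a new reading comes with each control period).
- viewer.read_camera(name): name is "scene" or "top"; returns the picture (384x512x3 uint8, red, green, blue); there is no depth.
- viewer.get_calibration(name): a dict with "K" (3x3 intrinsics, pixels), "position" and "rotation" of the camera in the world. Camera axes: x right, y down, z forward; pixel columns grow to the right and rows downward; lengths in m; the calibration is good to about 2 mm. A picture is of the moment at which its call begins. get_calibration takes no time and is no camera call.
- arm.close_job(): hands the job in; it is judged then, once.
Trained networks look in the newest picture that a camera, given by its name, has taken for a name from the list of things; names that differ only in an ending like _2 or _b are one class to them, and where a whole thing is asked for, a point or a joint stands for the part that bears it (a point fixed in the world has none). Each returns a list of dicts, best first, with "conf" (0 to 1); they miss things now and then, are a little off and sometimes report something else, mostly with a low value. They report only what shows in the picture. A call takes as long as a camera call. They do not tell look-alikes from the thing itself.
- cut_out(label, camera): "region" (384x512 bool, what is visible of it) and "point" ([column, row] in pixels, amid what is visible of it).
The state is a dict: "time_s": time; "joints": joint angles; "qd": joint speeds; "tau": joint torques, N m; "eef_pos": TCP position; "eef_rot": TCP orientation; "contact_force": force on the tool from outside, world axes, zero at the start; "moment": the same for the moment, N m; "gripper_width": finger opening in m; "finger_force": force on a finger pad.
Only numpy, scipy, OpenCV 4.12 (cv2) and the standard library are available. Lean on these libraries where they do the work, as an engineer would, in place of code of your own. Each camera call takes 0.05 s, during which the arm holds its last target. There are 200 camera calls.

## Task

Pull the press's red-barred lever down to its stop to crimp the vial standing under the ram, and let the lever spring back up. Then slide the white sample board (black handle at its rear) out along the stand, lying flat, until its front edge is level with the red pointer; it would tip off there by itself, so finish while still holding it, level and resting on the stand, with the vial still in its hole. Leave the rest of the bench as it is.

Things in the scene. Friction and masses are not known exactly. Their poses are not given: they have to be found in the camera images.
- stand: Fixed stand: runway 140 mm wide (x), 350 mm long (y), its top 60 mm above the bench. Origin on the bench under its centre, z up; the board slides out along +y, between dark rails 8 mm high. At the front end (+y) stands a blue press: column on the +x side; head over the runway, 178 to 230 mm high, y 120 to 170 mm. Its place and yaw vary.
- lever (a joint): Angle of the press lever in rad: 0 = up at rest (the bar 294 mm above the bench), 0.5 = down at its stop (the bar level with the hinge, 217 mm above the bench). Sprung: it takes about 3 N at the bar to start and 7 N at the stop, and returns to 0 by itself when let go.
- lever_bar (a point): Middle of the lever's red cross-bar, 14 mm thick and 90 mm long, lying along the stand's y, on the robot's side of the stand. It swings down and towards the stand's -x on a 160 mm radius about hinge. The lever's rod runs from its middle to the hinge.
- hinge (a point): The lever's pivot on the press head, 217 mm above the bench (fixed to the stand); the pivot's axis is along the stand's y.
- ram_tip (a point): Centre of the ram's underside, 147 mm above the bench at rest; comes down 25 mm with the lever, to about 4 mm above the vial's cap, touching nothing.
- board: Loose white board, 100 mm wide (x), 360 mm long (y), 10 mm thick, about 0.55 kg with what is fixed to it. Origin under its centre; +y to its front end, which starts about 20 mm past the runway's end. A blue block with vials sits at the front, up to 61 mm above the board's underside; the balance point is about 145 mm behind the front edge.
- board_front (a point): Middle of the board's front edge, at its upper face (10 mm above the underside). This edge is to come level with mark, as measured along the stand's y.
- board_handle (a point): Centre of the black handle at the board's rear end, on its middle line: an upright block 18 mm thick across the board (x), 40 mm long (y), 36 mm tall, standing on the board's upper face; this point is 18 mm above that face.
- socket (a point): Centre of the floor of the hole in the blue block (hole 24 mm wide, 16 mm deep) where the loose vial stands; fixed to the board, 50 mm behind its front edge.
- vial: Loose amber vial, 22 mm in diameter, 42 mm tall, with an aluminium cap, standing in the hole. Origin at the centre of its underside.
- marker: Fixed post 95 mm tall on a round foot 56 mm wide, standing on the bench beyond the runway's front end, on the stand's +x side, with a red pointer towards the board's path. Its axes are parallel to the stand's. Its distance from the stand's end differs each time (165 to 215 mm in y).
- mark (a point): Tip of the red pointer, 70 mm above the bench, 4 mm thick along y, 14 mm to the side of the board's path. Its axes are parallel to the stand's.
- tip_rack: Bystander: blue rack of yellow pipette tips, 85 x 120 x 55 mm. Origin under its centre, as for all bystanders.
- microplate: Bystander: white well plate, 85 x 127 x 14 mm.
- tube_rack: Bystander: green rack of capped tubes, 70 x 130 x 55 mm.
- tip_jar: Bystander: glass jar of yellow tips, 84 mm in diameter, 130 mm tall.
- beaker: Bystander: glass beaker, 72 mm in diameter, 90 mm tall.
- cylinder: Bystander: slim measuring cylinder on a 64 mm foot, 165 mm tall.
- pipette: Bystander: grey pipette lying on the bench, about 230 mm long (y).
There are look-alikes about, which are no part of the job. What is shaped like the marker but brown, pink or purple is not meant.

How it is judged:
By the outcome, as a careful person would: the job done as asked, in the order asked, and still so for the second after the job is handed in, while the arm keeps its last pose, push and grip.
It also fails if it takes over 58 s, if anything falls off the work surface, if the arm or the gripper's body presses on something with over 40 N, if the wrist force passes 120 N, or if a joint passes its speed limit or range.

## Working session

There is one attempt and no reset: what is moved stays moved. The work goes in short steps, Python scripts to look and compute and a shell command to move; the robot and the scene stay as the last step left them, time stands still between calls to the robot, and variables do not carry over. Pictures are saved under pics/ and viewed, at most 10 in all, crops included, and the job is handed in when it is done.

```bash
ls; mkdir -p pics; python3 - <<'E'
from station import arm, viewer, cut_out
import cv2, numpy as np
for n in ["scene","top"]:
    im=viewer.read_camera(n); cv2.imwrite(f"pics/{n}0.png",cv2.resize(im[:,:,::-1],(800,600),interpolation=cv2.INTER_CUBIC))
    c=viewer.get_calibration(n); print(n,c)
    for l in ["stand","lever_bar","board","board_handle","marker","mark","vial","hinge","board_front"]:
        try:
            for d in cut_out(l,n)[:4]: print(n,l,round(d["conf"],2),np.round(d["point"],1),d["region"].sum())
        except Exception as e: print(l,e)
o=arm.get_obs(); print(o)
E
```

```text
pics
scene {'K': array([[346.70059511,   0.        , 252.47417544],
       [  0.        , 346.70059511, 192.27452896],
       [  0.        ,   0.        ,   1.        ]]), 'position': array([1.52343888, 0.34693553, 0.81211865]), 'rotation': array([-0.28578032,  0.51570582,  0.70726961, -0.39006001])}
scene stand 0.96 [231.6 232. ] 2436
scene lever_bar 0.48 [244.1 166.5] 280
scene board 0.58 [203.4 217.5] 1532
scene board_handle 0.7 [203.6 219.6] 1467
scene marker 0.62 [332.2 241.8] 239
scene marker 0.59 [302.2 299.7] 341
scene marker 0.53 [307.7 272.2] 229
scene marker 0.52 [272.4 281.5] 280
scene mark 0.83 [301.2 294.9] 351
scene mark 0.79 [306.1 270.4] 258
scene mark 0.74 [333.8 245.1] 238
scene mark 0.69 [338.6 286.2] 309
scene hinge 0.67 [230.5 230.7] 2417
scene board_front 0.92 [203.4 220.7] 1478
top {'K': array([[495.55490342,   0.        , 261.88264554],
       [  0.        , 495.55490342, 198.81006872],
       [  0.        ,   0.        ,   1.        ]]), 'position': array([0.19955803, 0.04992996, 1.94328645]), 'rotation': array([ 0.07009218, -0.69731458,  0.70978437, -0.0710
[... 482 characters left out ...]
.2] 2085
{'time_s': 1.0, 'joints': array([ 1.17407764e+00,  2.63891497e-01,  1.60402169e+00,  2.15371100e-05,
        1.27368153e+00, -3.69009555e-02]), 'qd': array([ 0.00093692,  0.00017902,  0.00224126, -0.00029036, -0.00074407,
       -0.00017431]), 'tau': array([ 6.07484981e-04, -5.02062356e+01, -3.57275712e+01,  7.29495753e-02,
        1.82717945e-02,  1.10654781e-06]), 'eef_pos': array([0.23766207, 0.63176653, 0.23869972]), 'eef_rot': array([-1.02774342e-05,  1.78943015e-01,  9.83859440e-01,  1.20820492e-06]), 'contact_force': array([ 0.35546192, -0.39164978,  0.19464496]), 'moment': array([0.07475297, 0.01428669, 0.00899384]), 'finger_force': 0.0, 'gripper_width': 0.08827930183779341}
```

View pics/scene0.png

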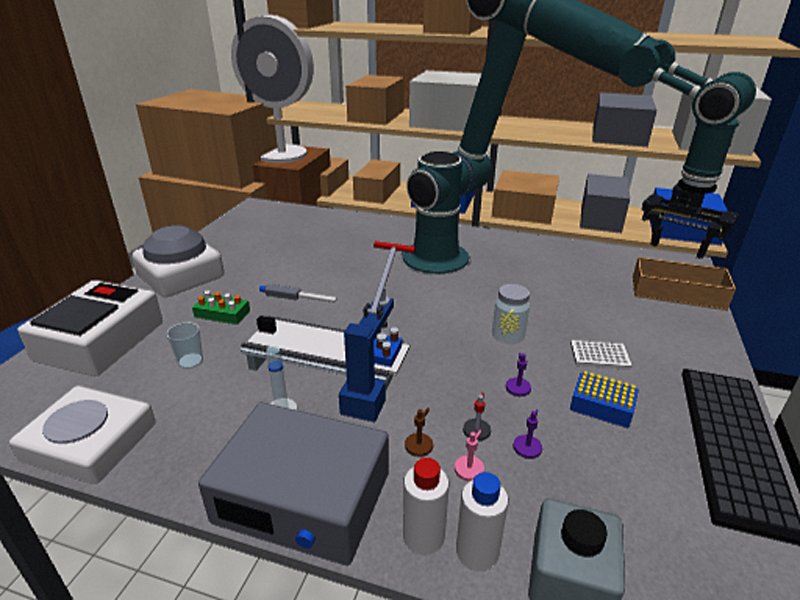

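View pics/top0.png

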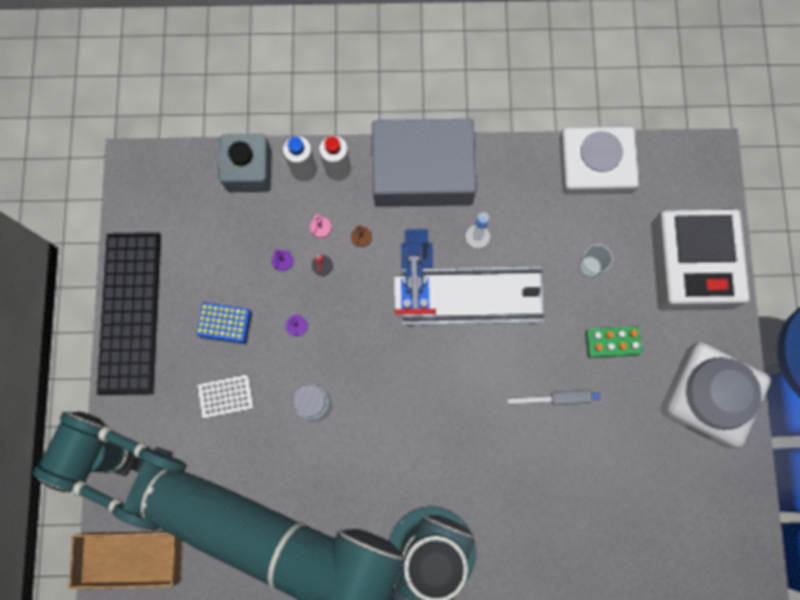

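The scene view shows the stand with the lever's red bar at about (395,245) and the handle at (267,325). The top view shows the stand running from (400,295) to (543,295), with its front to the left.

There are five marker shapes, in 800x600 top pixels:
- pink (320,226)
- brown (361,236)
- purple (283,260)
- purple (297,325)
- dark grey with a red pointer (321,264), scene (480,415)

Only the grey one fits, since brown, pink and purple are excluded. I'll confirm it in a crop.

```bash
cat > h.py <<'E'
from station import arm, viewer, cut_out
import cv2, numpy as np
from scipy.spatial.transform import Rotation as R
def cam(n):
    c=viewer.get_calibration(n); q=np.array(c["rotation"]).ravel()
    return c["K"],np.array(c["position"]),R.from_quat([q[1],q[2],q[3],q[0]]).as_matrix()
def proj(n,P):
    K,p,M=cam(n); q=(np.atleast_2d(P)-p)@M@K.T
    return q[:,:2]/q[:,2:]
def plane(n,uv,z):
    K,p,M=cam(n); d=np.c_[np.atleast_2d(uv),np.ones(len(np.atleast_2d(uv)))]@np.linalg.inv(K).T@M.T
    return p+d*((z-p[2])/d[:,2])[:,None]
E
python3 - <<'E'
from h import *
t=viewer.read_camera("top"); s=viewer.read_camera("scene")
a=cv2.resize(t[130:220,170:360],(800,379),interpolation=cv2.INTER_CUBIC)
b=cv2.resize(s[200:310,150:350],(400,220),interpolation=cv2.INTER_CUBIC)
im=np.zeros((600,800,3),np.uint8); im[:379]=a; im[380:,:400]=b
b=cv2.resize(s[240:310,255:355],(315,220),interpolation=cv2.INTER_CUBIC); im[380:,420:735]=b
cv2.imwrite("pics/crop1.png",im[:,:,::-1])
print(plane("top",[[205.5,169]],0.095),plane("top",[[256,189]],.07),plane("top",[[348,189]],.07))
# white board pixels
hsv=cv2.cvtColor(t,cv2.COLOR_RGB2HSV); m=(hsv[...,2]>195)&(hsv[...,1]<40); m[:165]=0;m[215:]=0;m[:,:245]=0;m[:,355:]=0
v,u=np.nonzero(m); print(u.min(),u.max(),v.min(),v.max())
E
```

```text
[[0.69504419 0.25923467 0.095     ]] [[0.61824612 0.06612963 0.07      ]] [[ 0.61191331 -0.29006133  0.07      ]]
253 346 175 206
```

View pics/crop1.png

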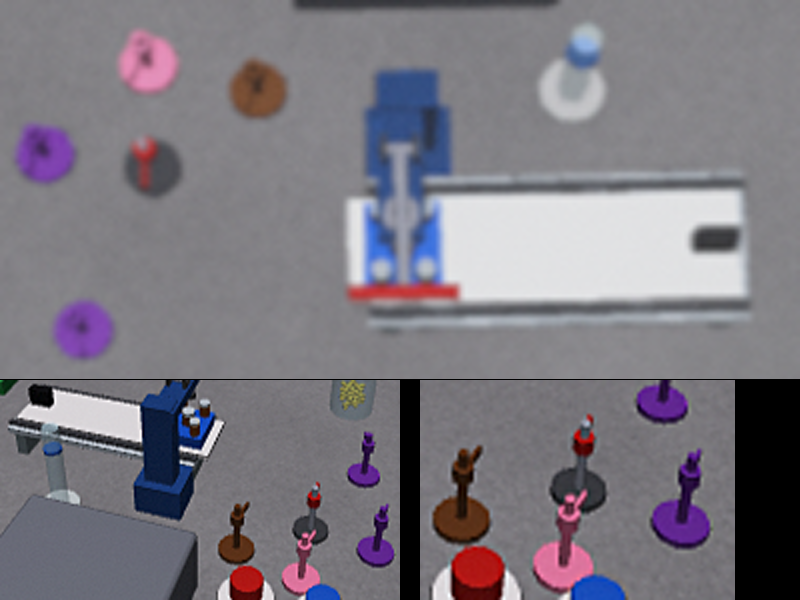

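The crop confirms it: the grey post at crop (153,167) is the only one with a red pointer, and that pointer aims at the board's path. Next I'll fit the stand pose, bar and mark.

```bash
python3 - <<'E'
from h import *
t=viewer.read_camera("top").astype(float); g=t.mean(2)
# board side edges: half-level crossings along columns
def cross(line,lev,rev=False):
    i=np.arange(len(line))
    for k in range(len(line)-1):
        if line[k]<lev<=line[k+1] : return k+(lev-line[k])/(line[k+1]-line[k])
lo=[];hi=[];us=range(282,330)
for u in us:
    c=g[:,u]; mid=190; lev=150
    k=mid
    while c[k]>lev:k-=1
    lo.append(k+(lev-c[k])/(c[k+1]-c[k]))
    k=mid
    while c[k]>lev:k+=1
    hi.append(k-1+(c[k-1]-lev)/(c[k-1]-c[k]))
pl=np.polyfit(us,lo,1);ph=np.polyfit(us,hi,1);print(pl,ph,np.std(lo-np.polyval(pl,us)))
A=plane("top",[[282,np.polyval(pl,282)],[330,np.polyval(pl,330)],[282,np.polyval(ph,282)],[330,np.polyval(ph,330)]],.07)
print(A.round(4))
fr=[]
for v in range(180,196):
    r=g[v]; k=256
    while r[k]>150:k-=1
    f=k+(150-r[k])/(r[k+1]-r[k])
    k=344
    while r[k]>150:k+=1
    fr.append((v,f,k-1+(r[k-1]-150)/(r[k-1]-r[k])))
fr=np.array(fr);print(fr[::3].round(2))
red=(t[...,0]>130)&(t[...,1]<80)&(t[...,2]<80)
n,l,st,ce=cv2.connectedComponentsWithStats(red.astype(np.uint8))
for i in range(1,n):
    if st[i,4]>4: print("red",st[i],ce[i].round(1),plane("top",[ce[i]],.294)[0].round(3),plane("top",[ce[i]],.07)[0].round(3))
s=viewer.read_camera("scene").astype(float)
red=(s[...,0]>110)&(s[...,1]<70)&(s[...,2]<70)
n,l,st,ce=cv2.connectedComponentsWithStats(red.astype(np.uint8))
for i in range(1,n):
    if st[i,4]>4: print("sred",st[i],ce[i].round(1),plane("scene",[ce[i]],.294)[0].round(3),plane("scene",[ce[i]],.07)[0].round(3))
print(g[160:185,202:210].round(0)); print(t[160:182,200:212,0].astype(int)-t[160:182,200:212,1].astype(int))
E
```

```text
[-2.23690285e-02  1.81961654e+02] [-1.61749646e-02  2.06222538e+02] 0.12832843609587952
[[ 0.6697 -0.0359  0.07  ]
 [ 0.6707 -0.223   0.07  ]
 [ 0.5665 -0.0333  0.07  ]
 [ 0.5663 -0.2183  0.07  ]]
[[180.   251.14 346.61]
 [183.   251.16 346.83]
 [186.   251.14 351.21]
 [189.   251.33 344.11]
 [192.   251.48 347.55]
 [195.   251.54 347.62]]
red [209  88   8   9  62] [212.2  92. ] [0.924 0.214 0.294] [1.022 0.237 0.07 ]
red [202 164   5   4  11] [204.5 165.9] [0.653 0.24  0.294] [0.714 0.266 0.07 ]
red [452 179  14   7  86] [458.5 181.7] [ 0.581 -0.628  0.294] [ 0.633 -0.721  0.07 ]
red [253 197  25   4  52] [264.7 198.8] [0.534 0.035 0.294] [0.579 0.033 0.07 ]
sred [192  94  17  14  49] [199.5  98.8] [-0.002 -0.413  0.294] [-0.662 -0.742  0.07 ]
sred [165 104   3   2   5] [165.8 104.4] [ 0.126 -0.527  0.294] [-0.479 -0.904  0.07 ]
sred [179 104   5   4  10] [181.4 105.7] [ 0.12  -0.448  0.294] [-0.487 -0.792  0.07 ]
sred [185 104   4   2   5] [186.2 104.2] [ 0.093 -0.437  0.294] [-0.525 -0.776  0.07 ]
sred [239 154  26   6  60] [252.  156.8] [0.527 0.027 0.294] [ 0.096 -0.111  0.07 ]

[... 1747 characters left out ...]
 63  79  51  17   2  -1  -1   1  -1]
 [ -1  -3  12  52  72  41   8  -1  -1  -1  -2   0]
 [ -1   0  12  51  73  42   6  -2  -1   0  -1  -2]
 [  1  -2  11  53  73  42   7  -2  -1  -1   0   0]
 [  0  -1  11  52  73  42   9  -1   0   0   0   1]
 [  1   0  11  49  69  41   7   0  -1  -1  -1   1]
 [  1   0   5  29  41  22   3   0  -2  -1  -1   1]
 [  2   1   2   5  10   5  -1   2   1   1   1   2]
 [  2   1   2   0   1   2   0   1   1   0   2   1]
 [  1   1   1   1   2   2   3   2   2   2   1   2]
 [  3   2   1   2   1   2   2   4   1   0   2   1]
 [  0   3   1   1   1   1   1   2   2   2   2   2]
 [  2   1   1   1   1   1   3   1   2   2   2   2]
 [  1   1   1   2   2   0   1   2   1   3   2   1]]
```

```bash
python3 -m handwheel '[[[0,0,1,0,0,-0.2,0],[0,0,1,0,0,-0.2,0],[0,0,1,0,0,-0.2,0],[0,0,1,0,0,-0.2,0],[0,0,1,0,0,-0.2,0],[0,0,1,0,0,-0.2,0],[0,0,1,0,0,-0.2,0],[0,0,1,0,0,-0.2,0],[0,0,1,0,0,-0.2,0],[0,0,1,0,0,-0.2,0],[0,0,1,0,0,0,0],[0,0,1,0,0,0,0],[0,0,1,0,0,0,0],[0,0,0.88,0,0,0,0]]]' 20; python3 - <<'E'
from h import *
print("mark",plane("top",[[204,174.3],[204,172]],.07),"front",plane("top",[[251.1,174.3],[251.35,189]],.07),"handle",plane("top",[[340.05,186.8]],.106))
E
```

```text
time_s: 2.95
eef_pos: [0.2377, 0.6318, 0.3587]
eef_rot: [0.0, 0.708, 0.706, 0.0]
contact_force: [0.2, -0.3, -0.1]
gripper_width: 0.0006
finger_force: 0.0
mark [[0.68051517 0.26780468 0.07      ]
 [0.68976237 0.26785566 0.07      ]] front [[0.67725041 0.08431856 0.07      ]
 [0.61856623 0.08413433 0.07      ]] handle [[ 0.61308654 -0.25376154  0.106     ]]
```

```bash
python3 -m handwheel '[[[0,0,0,-0.83,0.4,0,0],[0,0,0,-0.83,0.4,0,0],[0,0,0,-0.83,0.4,0,0],[0,0,0,-0.83,0.4,0,0],[0,0,0,-0.83,0.4,0,0],[0,0,0,-0.83,0.4,0,0],[0,0,0,-0.83,0.4,0,0],[0,0,0,-0.83,0.4,0,0],[0,0,0,-0.83,0.4,0,0],[0,0,0,-0.83,0.4,0,0],[0,0,0,-0.83,0.4,0,0],[0,0,0,-0.83,0.4,0,0],[0,0,0,0,0,0.5,0],[0,0,0,0,0,0,0]]]'; python3 - <<'E'
from h import *
s=viewer.read_camera("scene"); t=viewer.read_camera("top")
a=cv2.resize(s[60:260,140:360],(660,600),interpolation=cv2.INTER_CUBIC)
cv2.imwrite("pics/lever1.png",a[:,:,::-1]); print(arm.get_obs()["joints"])
E
```

```text
time_s: 4.7
eef_pos: [0.5241, 0.0333, 0.3261]
eef_rot: [-0.002, 0.708, 0.706, -0.002]
contact_force: [-0.4, -0.4, -0.5]
gripper_width: 0.0004
finger_force: 0.0
[ 1.79181502e-02 -6.34855362e-02  1.79771502e+00  1.94840077e-04
  1.40779082e+00  1.78283223e-02]
```

View pics/lever1.png

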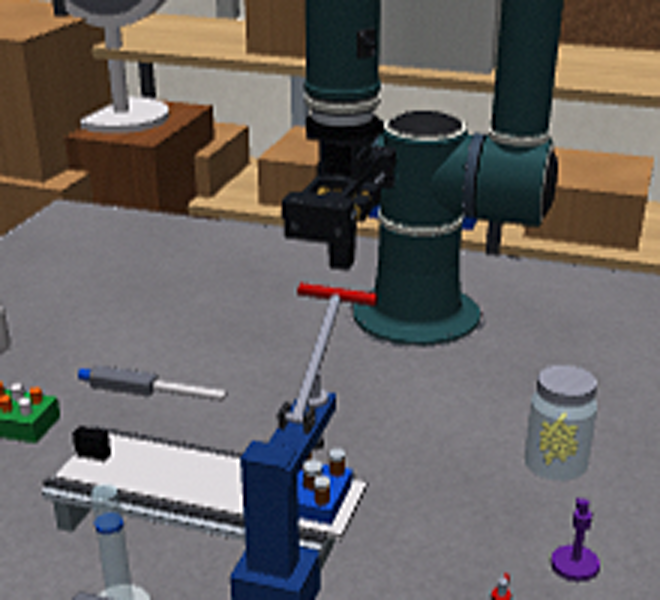

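The crop shows the shut fingers at about (341,265), directly over the middle of the bar at (336,295). I'll press down along the arc.

```bash
python3 -m handwheel '[[[0,0,0,0,0,0.14,0],[0,0,0,0,0,0.14,0],[0,0,0,0,0,0.14,0],[0,0,0,0,-0.04,0.127,0],[0,0,0,0,-0.05,0.127,0],[0,0,0,0,-0.05,0.127,0],[0,0,0,0,-0.05,0.127,0],[0,0,0,0,-0.04,0.127,0],[0,0,0,0,-0.02,0.127,0],[0,0,0,0,-0.02,0.127,0],[0,0,0,0,-0.01,0.127,0],[0,0,0,0,0,0.1,0],[0,0,0,0,0,0,0],[0,0,0,0,0,0,0]]]'
```

```text
time_s: 6.55
eef_pos: [0.5072, 0.0343, 0.2369]
eef_rot: [-0.001, 0.707, 0.707, -0.001]
contact_force: [-6.2, -0.2, 7.4]
gripper_width: 0.0005
finger_force: 3.5
```

```bash
python3 - <<'E'
from h import *
s=viewer.read_camera("scene"); t=viewer.read_camera("top")
a=cv2.resize(s[120:230,180:320],(763,600),interpolation=cv2.INTER_CUBIC)
cv2.imwrite("pics/lever2.png",a[:,:,::-1])
red=(s[...,0]>110)&(s[...,1]<70)&(s[...,2]<70); red[:140]=0;red[230:]=0;red[:,:180]=0;red[:,320:]=0
v,u=np.nonzero(red); print(u.min(),u.max(),v.min(),v.max(),u.mean(),v.mean())
for z in (.217,.23): print(plane("scene",[[u.mean(),v.mean()]],z))
print(proj("scene",[[.508,.034,.217],[.508,.034,.23],[.508,.034,.294]]))
E
```

```text
241 265 169 174 253.78846153846155 171.34615384615384
[[0.48681747 0.02137272 0.217     ]]
[[0.50946182 0.02848444 0.23      ]]
[[255.39850891 174.64453425]
 [255.42245597 171.38875174]
 [255.54446119 154.80122583]]
```

View pics/lever2.png

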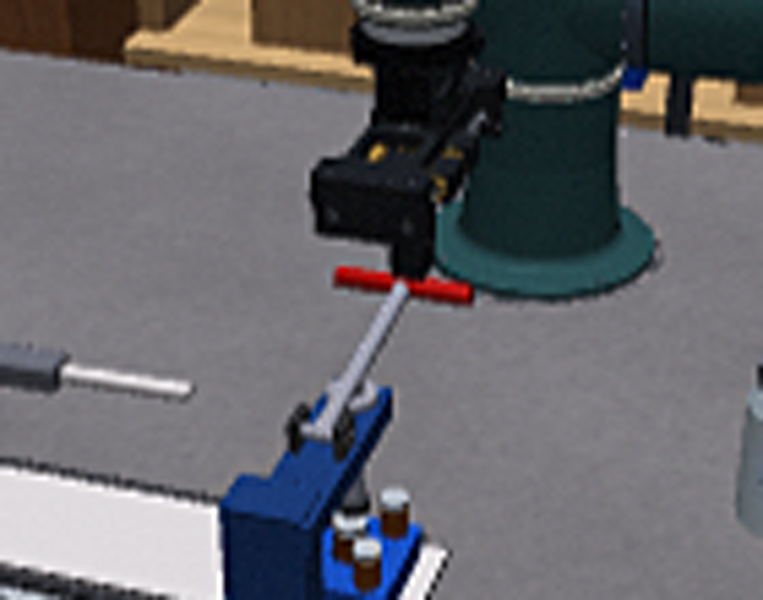

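The lever is nearly down with the bar under the fingertip, about 13 mm above the stop. I'll press on until the force rises.

```bash
python3 -m handwheel '[[[0,0,0,0,-0.03,0.08,0],[0,0,0,0,-0.01,0.08,0],[0,0,0,0,0,0,0],[0,0,0,0,0,0,0]]]'; python3 -m handwheel '[[[0,0,0,0,0,0.05,0],[0,0,0,0,0,0,0],[0,0,0,0,0,0,0]]]';
```

```text
time_s: 7.15
eef_pos: [0.5064, 0.0343, 0.2281]
eef_rot: [0.0, 0.707, 0.707, 0.0]
contact_force: [-2.7, 0.8, 6.9]
gripper_width: 0.0004
finger_force: 3.4
time_s: 7.52
eef_pos: [0.5062, 0.0343, 0.225]
eef_rot: [0.0, 0.707, 0.707, 0.0]
contact_force: [-3.4, 0.3, 7.0]
gripper_width: 0.0008
finger_force: 3.5
```

```bash
python3 -m handwheel '[[[0,0,0,0,0,0.05,0],[0,0,0,0,0,0,0],[0,0,0,0,0,0,0]]]'; python3 -m handwheel '[[[0,0,0,0,0,0.04,0],[0,0,0,0,0,0,0],[0,0,0,0,0,0,0]]]';
```

```text
time_s: 7.9
eef_pos: [0.5063, 0.0343, 0.2237]
eef_rot: [0.0, 0.707, 0.707, 0.0]
contact_force: [-7.3, 0.2, 15.1]
gripper_width: 0.0005
finger_force: 7.4
time_s: 8.28
eef_pos: [0.5063, 0.0343, 0.2232]
eef_rot: [0.001, 0.707, 0.707, 0.001]
contact_force: [-11.2, 0.2, 23.6]
gripper_width: 0.0006
finger_force: 11.6
```

The lever is at its stop: z holds at about 0.223 while the force climbs to 24 N. I'll let it rise under control, then go above the handle.

```bash
python3 -m handwheel '[[[0,0,0,0,0,-0.16,0],[0,0,0,0,0.02,-0.16,0],[0,0,0,0,0.03,-0.16,0],[0,0,0,0,0.04,-0.16,0],[0,0,0,0,0.05,-0.16,0],[0,0,0,0,0.05,-0.16,0],[0,0,0,0,0.05,-0.16,0],[0,0,0,0,0.06,-0.16,0],[0,0,0,0,0.05,-0.16,0],[0,0,0,0,0,-0.3,0],[0,0,0,0,0,-0.5,0],[0,0,0,0,0,0,0]]]'; python3 -m handwheel '[[[0,0,0,-0.6,0.2,0,50],[0,0,0,-0.6,0.2,0,50],[0,0,0,-0.6,0.2,0,50],[0,0,0,-0.6,0.2,0,50],[0,0,0,-0.6,0.2,0,50],[0,0,0,-0.6,0.2,0,50],[0,0,0,-0.6,0.2,0,50],[0,0,0,-0.6,0.1,0,50],[0,0,0,0,0,1,50],[0,0,0,0,0,1,50],[0,0,0,0,0,0.8,50],[0,0,0,0,0,0,50]]]' 40;python3 - <<'E'
from h import *
s=viewer.read_camera("scene"); t=viewer.read_camera("top")
a=cv2.resize(s[110:280,140:340],(706,600),interpolation=cv2.INTER_CUBIC)
cv2.imwrite("pics/handle1.png",a[:,:,::-1])
red=(s[...,0]>110)&(s[...,1]<70)&(s[...,2]<70); red[:140]=0;red[230:]=0;red[:,:180]=0;red[:,320:]=0
v,u=np.nonzero(red); print("bar",u.mean(),v.mean())
hsv=cv2.cvtColor(s,cv2.COLOR_RGB2HSV)
print("handle predicted",proj("scene",[[.613,-.254,.088],[.613,-.254,.106]]))
E
```

```text
time_s: 9.78
eef_pos: [0.5285, 0.0341, 0.356]
eef_rot: [0.002, 0.707, 0.707, 0.002]
contact_force: [0.8, 0.2, 0.5]
gripper_width: 0.0003
finger_force: 0.0
time_s: 11.28
eef_pos: [0.6128, -0.252, 0.1779]
eef_rot: [-0.006, 0.707, 0.707, -0.002]
contact_force: [0.1, 0.3, -0.5]
gripper_width: 0.0499
finger_force: 0.0
bar 252.20634920634922 156.95238095238096
handle predicted [[171.85963882 206.79401424]
 [171.25836275 202.72686999]]
```

View pics/handle1.png

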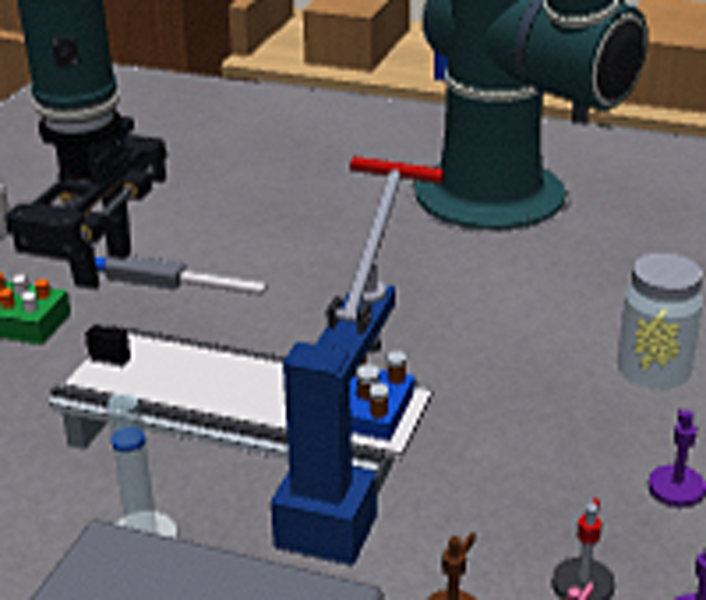

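The lever is back at rest: the bar is at its first pixels, (252,157). The open gripper is above the black handle at crop (108,345). I'll lower and grip.

```bash
python3 -m handwheel '[[[0,0,0,-0.04,0,0.4,50],[0,0,0,0,0,0.4,50],[0,0,0,0,0,0.4,50],[0,0,0,0,0,0.3,50],[0,0,0,0,0,0.15,50],[0,0,0,0,0,0,50],[0,0,0,0,0,0,50]]]' 40; python3 - <<'E'
from h import *
o=arm.get_obs(); print(o["eef_pos"],o["eef_rot"],o["contact_force"])
s=viewer.read_camera("scene")
a=cv2.resize(s[160:230,140:230],(720,560),interpolation=cv2.INTER_CUBIC)
cv2.imwrite("pics/grip1.png",a[:,:,::-1])
E
```

```text
time_s: 12.25
eef_pos: [0.618, -0.2567, 0.0871]
eef_rot: [0.001, 0.707, 0.707, 0.0]
contact_force: [0.2, -0.0, -0.1]
gripper_width: 0.0502
finger_force: 0.0
[ 0.61801669 -0.25668167  0.08714639] [8.52676640e-04 7.07194736e-01 7.07018229e-01 3.18338469e-04] [ 0.24806253 -0.01288032 -0.08604031]
```

View pics/grip1.png

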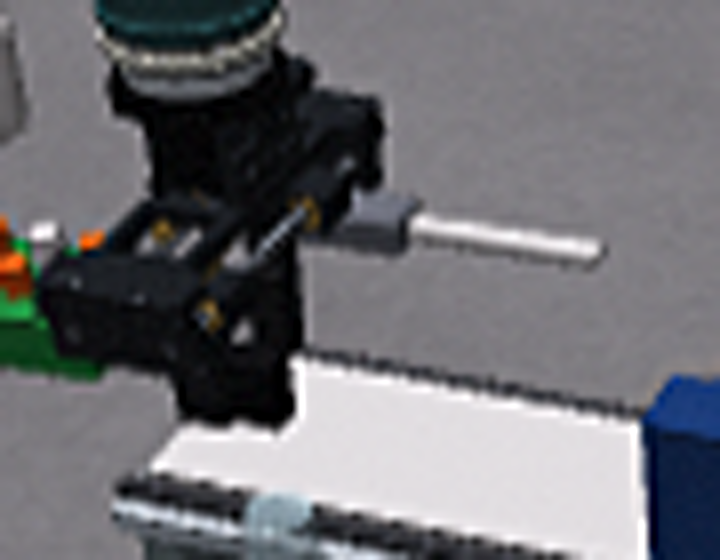

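The fingers straddle the black handle above the white board. I'll lower the last 10 mm and close gently first.

```bash
python3 -m handwheel '[[[0,0,0,0,0,0.17,50],[0,0,0,0,0,0,30],[0,0,0,0,0,0,10],[0,0,0,0,0,0,10],[0,0,0,0,0,0,10],[0,0,0,0,0,0,10]]]' 8
```

```text
time_s: 13.05
eef_pos: [0.6174, -0.2564, 0.0759]
eef_rot: [0.0, 0.707, 0.707, 0.0]
contact_force: [0.1, 1.2, 1.1]
gripper_width: 0.0182
finger_force: 8.0
```

```bash
python3 -m handwheel '[[[0,0,0,0,0,0,10],[0,0,0,0,0,0,10],[0,0,0,0.03,0,0,10],[0,0,0,0.06,0,0,10],[0,0,0,0.1,0,0,10],[0,0,0,0.12,0,0,10],[0,0,0,0.12,0,0,10],[0,0,0,0.12,0,0,10],[0,0,0,0.12,0,0,10],[0,0,0,0.12,0,0,10],[0,0,0,0.06,0,0,10],[0,0,0,0,0,0,10]]]' 40
```

```text
time_s: 14.55
eef_pos: [0.6173, -0.2045, 0.0759]
eef_rot: [-0.0, 0.707, 0.707, 0.0]
contact_force: [-0.5, -0.5, 2.3]
gripper_width: 0.0178
finger_force: 40.0
```

```bash
python3 -m handwheel '[[[0,0,0,0.05,0,0,10],[0,0,0,0.1,0,0,10],[0,0,0,0.12,0,0,10],[0,0,0,0.12,0,0,10],[0,0,0,0.12,0,0,10],[0,0,0,0.12,0,0,10],[0,0,0,0.12,0,0,10],[0,0,0,0.12,0,0,10],[0,0,0,0.12,0,0,10],[0,0,0,0.12,0,0,10],[0,0,0,0.12,0,0,10],[0,0,0,0.12,0,0,10],[0,0,0,0.12,0,0,10],[0,0,0,0.12,0,0,10],[0,0,0,0.1,0,0,10],[0,0,0,0.05,0,0,10],[0,0,0,0,0,0,10],[0,0,0,0,0,0,10]]]' 40; cat > m.py <<'E'
from h import *
s=viewer.read_camera("scene"); t=viewer.read_camera("top"); g=t.astype(float).mean(2)
im=np.zeros((600,800,3),np.uint8)
im[:300]=cv2.resize(t[145:220,190:390],(800,300),interpolation=cv2.INTER_CUBIC)
im[300:,:500]=cv2.resize(s[170:290,180:380],(500,300),interpolation=cv2.INTER_CUBIC)
im[300:,500:]=cv2.resize(s[230:300,280:350],(300,300),interpolation=cv2.INTER_CUBIC)
import sys; cv2.imwrite(f"pics/{sys.argv[1]}.png",im[:,:,::-1])
fr=[]
for v in range(178,202,3):
    r=g[v,195:260]; d=np.diff(r); k=int(d[:].argmax()); lev=(r[max(k-3,0)]+r[k+4])/2
    kk=k-3
    while r[kk]<lev: kk+=1
    fr.append((v,195+kk-1+(lev-r[kk-1])/(r[kk]-r[kk-1])))
fr=np.array(fr); p=np.polyfit(fr[:,0],fr[:,1],1); print(fr.round(2).tolist(),p)
rg=t[168:174,198:212,0].astype(float)-t[168:174,198:212,1]; rg=np.clip(rg-10,0,None)
c=(rg*np.arange(198,212)).sum()/rg.sum(); print("pointer col",c)
P=plane("top",[[c,171],[np.polyval(p,180),180],[np.polyval(p,190),190]],.07); print(P.round(4))
print(arm.get_obs()["eef_pos"])
E
python3 m.py slide1
```

```text
time_s: 16.8
eef_pos: [0.6172, -0.1002, 0.0759]
eef_rot: [-0.0, 0.707, 0.707, 0.0]
contact_force: [0.2, -0.9, 3.6]
gripper_width: 0.0182
finger_force: 40.0
[[178.0, 211.41], [181.0, 233.95], [184.0, 233.58], [187.0, 211.3], [190.0, 211.32], [193.0, 211.43], [196.0, 233.69], [199.0, 211.34]] [-2.70695254e-01  2.70777660e+02]
pointer col 203.91001124859392
[[0.6938 0.2682 0.07  ]
 [0.6564 0.1975 0.07  ]
 [0.6168 0.2081 0.07  ]]
[ 0.61718006 -0.10021519  0.07586175]
```

View pics/slide1.png

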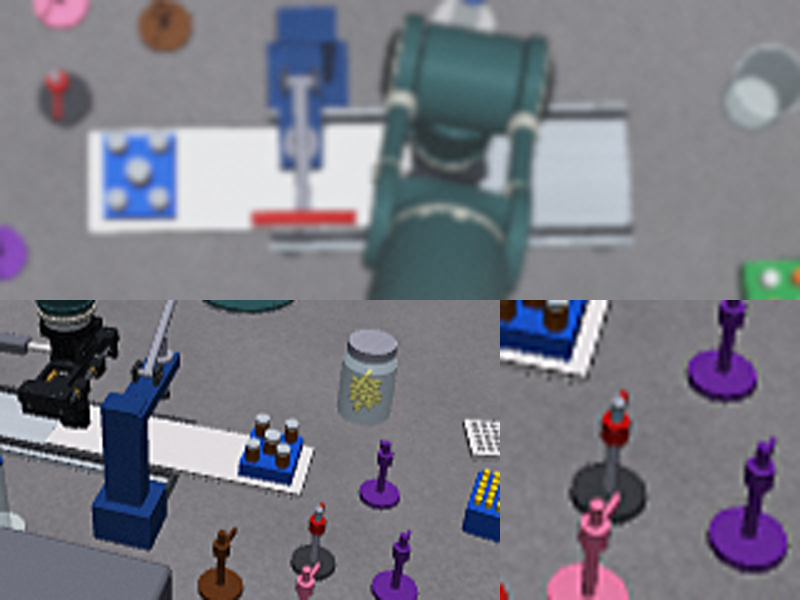

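The top crop (4x) shows the board's front edge at about x=88 and the red pointer at about x=57. That leaves about 28 mm to go. All five vials are in the block. I'll move 25 mm more and measure again.

```bash
python3 -m handwheel '[[[0,0,0,0.05,0,0,10],[0,0,0,0.1,0,0,10],[0,0,0,0.1,0,0,10],[0,0,0,0.1,0,0,10],[0,0,0,0.07,0,0,10],[0,0,0,0,0,0,10],[0,0,0,0,0,0,10]]]' 40
python3 - <<'E'
from h import *
t=np.mean([viewer.read_camera("top").astype(float) for _ in range(4)],0); s=np.mean([viewer.read_camera("scene").astype(float) for _ in range(4)],0)
g=t.mean(2); fr=[]
for v in range(179,202,2):
    r=g[v,198:214]; lev=(r[:3].mean()+r[13:].mean())/2; k=np.argmax(r>lev)
    fr.append((v,198+k-1+(lev-r[k-1])/(r[k]-r[k-1])))
fr=np.array(fr);print(fr.round(2).tolist())
p=np.polyfit(fr[:,0],fr[:,1],1)
rg=np.clip(t[169:174,198:212,0]-t[169:174,198:212,1]-10,0,None); c=(rg*np.arange(198,212)).sum()/rg.sum()
P=plane("top",[[c,171],[c,174.3],[fr[:,1].mean(),190],[np.polyval(p,180),180],[np.polyval(p,200),200]],.07);print(c,P.round(4))
# rails: outer dark rail rows vs col, columns left of/ right of arm
for u in range(320,348,6): print(u,g[165:215,u].astype(int).tolist()[5:42])
im=np.zeros((600,800,3),np.uint8)
im[:280]=cv2.resize(t[150:210,195:275].astype(np.uint8),(373,280),interpolation=cv2.INTER_CUBIC).shape and np.pad(cv2.resize(t[150:210,195:275].astype(np.uint8),(373,280),interpolation=cv2.INTER_CUBIC),((0,0),(0,427),(0,0)))
im[290:590]=cv2.resize(s[215:275,230:350].astype(np.uint8),(800,300),interpolation=cv2.INTER_CUBIC)
cv2.imwrite("pics/final1.png",im[:,:,::-1]); o=arm.get_obs(); print(o["eef_pos"],o["contact_force"],o["moment"])
E
```

```text
time_s: 17.77
eef_pos: [0.6175, -0.0761, 0.0759]
eef_rot: [0.0, 0.707, 0.707, -0.0]
contact_force: [1.1, -4.0, 3.2]
gripper_width: 0.0177
finger_force: 40.0
[[179.0, 205.43], [181.0, 205.28], [183.0, 197.65], [185.0, 197.55], [187.0, 198.71], [189.0, 198.88], [191.0, 204.95], [193.0, 205.37], [195.0, 205.33], [197.0, 197.71], [199.0, 196.97], [201.0, 205.62]]
203.9131994261119 [[0.6938 0.2682 0.07  ]
 [0.6805 0.2681 0.07  ]
 [0.618  0.2767 0.07  ]
 [0.6578 0.2764 0.07  ]
 [0.5785 0.2769 0.07  ]]
320 [130, 156, 138, 99, 108, 168, 197, 199, 199, 199, 200, 199, 198, 198, 199, 198, 198, 198, 197, 198, 198, 198, 196, 195, 194, 193, 193, 193, 193, 195, 189, 156, 111, 106, 144, 172, 151]
326 [144, 167, 147, 100, 104, 167, 196, 199, 198, 200, 200, 200, 199, 199, 198, 198, 199, 198, 199, 199, 199, 197, 197, 196, 195, 194, 193, 194, 194, 196, 188, 148, 101, 103, 153, 178, 154]
332 [146, 167, 138, 95, 112, 172, 197, 199, 198, 199, 201, 201, 202, 200, 199, 199, 200, 200, 200, 200, 199, 198, 197, 196, 195, 195, 195, 193, 195, 197, 189, 148, 102, 107, 160, 177, 153]
338 [148, 158, 126, 91, 110, 171, 198, 201, 200, 200, 201, 202, 204, 201, 201, 201, 201, 201, 202, 202, 199, 199, 198, 197, 196, 197, 195, 195, 197, 198, 188, 142, 96, 110, 161, 170, 137]
344 [154, 156, 122, 93, 121, 176, 200, 203, 202, 202, 204, 206, 206, 204, 201, 202, 203, 203, 203, 203, 201, 200, 199, 198, 198, 198, 197, 197, 199, 200, 190, 144, 98, 111, 159, 165, 144]
[ 0.61751099 -0.07614798  0.07589173] [-0.04596328 -4.94656812  4.16427662] [-0.81829525  0.02550639 -0.00682436]
```

View pics/final1.png

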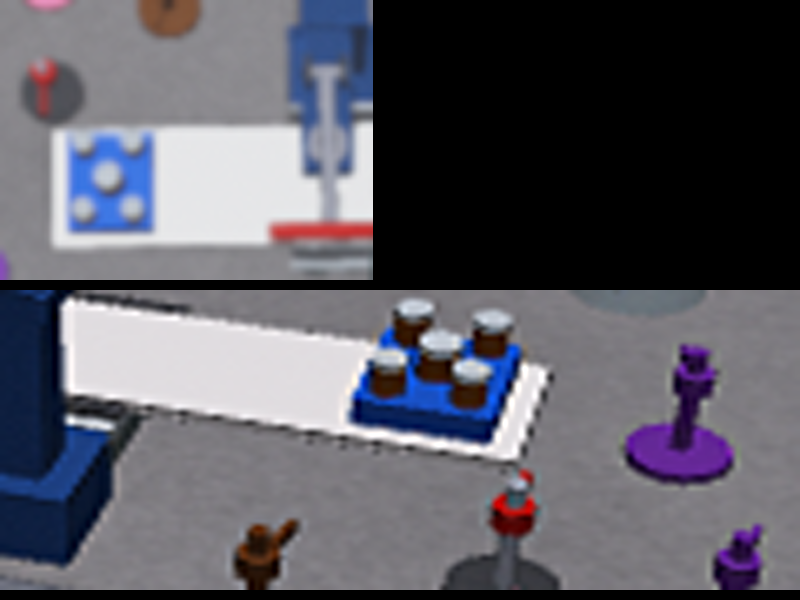

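The top crop shows the front edge at x=53 against the pointer at x=44, so it's about 4-5 mm short. All five vials are seated. I'll cross-check numerically with the scene camera.

```bash
python3 - <<'E'
from h import *
s=np.mean([viewer.read_camera("scene").astype(float) for _ in range(2)],0)
print(plane("scene",[[307.55,249.4],[312.5,230.6],[308.75,252.2]],.07).round(4))
print("pred mark & front at remaining 0/5mm", proj("scene",[[.682,.268,.07],[.667,.2635,.07],[.567,.2635,.07]]).round(1))
g=s.mean(2)
for v in range(232,249,2):
    r=g[v,300:322]; k=int(np.argmin(np.diff(r[4:])))+4; lev=(r[k-2]+r[-3:].mean())/2
    j=k-2
    while r[j]>lev:j+=1
    u=300+j-1+(r[j-1]-lev)/(r[j-1]-r[j]); print(v,round(u,2),plane("scene",[[u,v]],.07)[0,:2].round(4))
print((s[246:266,302:314,0]-s[246:266,302:314,1]).astype(int))
E
```

```text
[[0.6708 0.26   0.07  ]
 [0.5705 0.2592 0.07  ]
 [0.6827 0.2659 0.07  ]]
pred mark & front at remaining 0/5mm [[309.5 252.2]
 [308.9 248.9]
 [313.9 230.2]]
232 311.36 [0.5793 0.2567]
234 310.76 [0.5906 0.2566]
236 310.36 [0.6015 0.2571]
238 309.6 [0.6127 0.2565]
240 309.43 [0.6231 0.2577]
242 308.44 [0.6341 0.2564]
244 308.43 [0.644 0.258]
246 307.38 [0.6548 0.2565]
248 307.13 [0.6646 0.2575]
[[ -1   6   5   3   4   3   1   3   2   1   2   3]
 [  6   5   4   4   4   3   0   1   3   3   2   1]
 [  1   3   4   3   2   4   2   2   2   4   2   2]
 [  3   3   1   2   2  -1   0   0   1   2   3   4]
 [  2   2   2   2   2  -3  18   7  -1   1   3   1]
 [  3   4   3   0   0  -3 128  63  -5   0   2   3]
 [  0   1   2   2   1  -7 113 115  -8   1   2   2]
 [  1   2   2   2   0  -6 -11  56  -4   1   2   3]
 [  2   0  -1  -1  -4  -2  -5  -6   0   2   2   1]
 [  1  -3   4  30 -12  -6  -5   9  -1   2   3   2]
 [  0 -10  77 165 -20 -13 -12  84  -9  -1   2   3]
 [ -2 -10 202 150 -21 -25   4 206   0  -4   2   2]
 [ -3   4 173 183  57  24 110 198  60  -5   1   3]
 [ -2   6  33 146 173 177 171 173 -20  -3   0   3]
 [ -2  15  58  62  95  85  57  62   8  -2   1   3]
 [ -1  29  64  69  74  73  73  67   5   0   1   1]
 [ -2  11  61  78  80  78  77  57  -6   0   1   2]
 [  1  -3  32  62  61  69  54  25  -3   2   2   1]
 [  2   1  -4   2   9  26   4  -2   1   2   2   3]
 [  2   2   0  -6  -6  -6  -1   1   1   3   2   2]]
```

```bash
python3 -m handwheel '[[[0,0,0,0.04,0,0,10],[0,0,0,0.045,0,0,10],[0,0,0,0,0,0,10],[0,0,0,0,0,0,10],[0,0,0,0,0,0,10]]]' 40
python3 - <<'E'
from h import *
t=np.mean([viewer.read_camera("top").astype(float) for _ in range(6)],0); s=np.mean([viewer.read_camera("scene").astype(float) for _ in range(6)],0)
g=t.mean(2); f=[]
for v in (179,180,181,182,192,193,194,195,201): 
    r=g[v,194:209]; w=g[v,207:210].mean(); b=g[v,197:201].mean(); lev=(w+b)/2
    j=12
    while r[j]>lev: j-=1
    f.append((v,194+j+(lev-r[j])/(r[j+1]-r[j])))
f=np.array(f); P=plane("top",f[:,::-1],.07); print(f[:,1].round(2),P[:,1].round(4))
rg=np.clip(t[169:174,198:212,0]-t[169:174,198:212,1]-10,0,None); c=(rg*np.arange(198,212)).sum()/rg.sum()
print("mark top",plane("top",[[c,171]],.07))
g=s.mean(2); ys=[]
for v in range(232,249):
    r=g[v,300:324]; k=int(np.argmin(np.diff(r[4:])))+4; lev=(r[k-2]+r[-3:].mean())/2; j=k-2
    while r[j]>lev:j+=1
    ys.append(plane("scene",[[300+j-1+(r[j-1]-lev)/(r[j-1]-r[j]),v]],.07)[0,1])
rg=np.clip(s[250:254,306:312,0]-s[250:254,306:312,1]-15,0,None); V,U=np.mgrid[250:254,306:312]
m=[(rg*U).sum()/rg.sum(),(rg*V).sum()/rg.sum()]; print("scene front",np.median(ys),np.std(ys),"mark",m,plane("scene",[m],.07))
im=np.vstack([cv2.resize(t[155:205,190:270].astype(np.uint8),(480,300),interpolation=cv2.INTER_CUBIC),cv2.resize(s[225:265,280:344].astype(np.uint8),(480,300),interpolation=cv2.INTER_CUBIC)])
cv2.imwrite("pics/final2.png",im[:,:,::-1]); o=arm.get_obs(); print(o["eef_pos"])
E
```

```text
time_s: 18.9
eef_pos: [0.6174, -0.071, 0.0759]
eef_rot: [0.0, 0.707, 0.707, -0.0]
contact_force: [0.3, -5.1, 4.6]
gripper_width: 0.0175
finger_force: 40.0
[204.06 203.99 203.88 203.71 203.8  203.92 203.89 203.77 204.27] [0.2675 0.2677 0.2681 0.2688 0.2682 0.2677 0.2678 0.2682 0.2662]
mark top [[0.69379414 0.26820187 0.07      ]]
scene front 0.26203114858131515 0.00396417317896801 mark [np.float64(308.46925299215843), np.float64(251.68427569129176)] [[0.68062864 0.26462068 0.07      ]]
[ 0.61739829 -0.07105463  0.0758788 ]
```

View pics/final2.png

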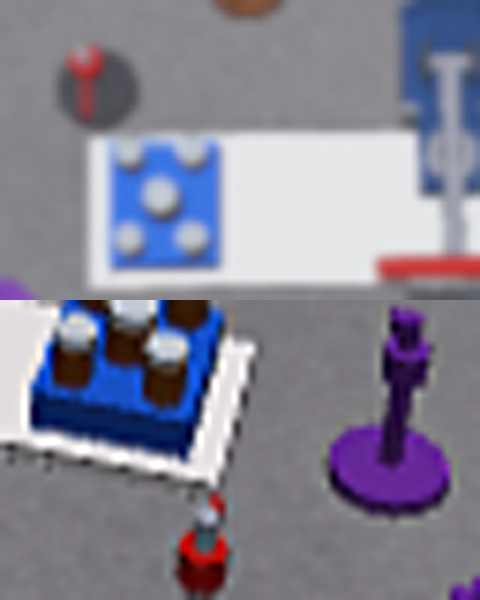

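The top view puts the front edge within 0.5 mm of the pointer, and the scene view puts it about 2.5 mm short. I'll split the difference with 1.2 mm and hand in while holding.

```bash
python3 -m handwheel '[[[0,0,0,0.022,0,0,10],[0,0,0,0,0,0,10],[0,0,0,0,0,0,10],[0,0,0,0,0,0,10]]]' 40 && python3 - <<'E'
from station import arm
print(arm.close_job())
E
```

```text
time_s: 20.0
eef_pos: [0.6174, -0.07, 0.0759]
eef_rot: [0.0, 0.707, 0.707, -0.0]
contact_force: [1.1, -6.7, 3.8]
gripper_width: 0.0173
finger_force: 40.0
the job is handed in; nothing more can be done
None
```

I handed the job in at 20 s: the lever went down to its stop and sprang back, and the board is held flat with its front edge at the red pointer to within about 1–2 mm (the two cameras differ by 2 mm) and all five vials still in the block; no verdict came back.

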